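# Roll a strip of tube caps home in the capping station

### The job

Cap the six diluent tubes: flip the station's red stop down across the channel, then set the blue tube rack in the channel and push it up against the stop. Take the hand roller and roll it with firm pressure along the row of teal caps, from one end of the row to the other, until every cap is fully home, with the rack still against the stop; never press the caps with the fingers. Hang the roller back in its dock and leave everything else standing where it is.

Things in the scene. Friction and masses are not known exactly. Their poses are not given: they have to be found in the camera images.
- station: Capping station fixed to the worktop: dark grey plate 110 x 280 x 8 mm (x, y, z), origin under its centre. Two white walls, 10 mm thick, tops at z = 22 mm, form an open-topped channel along y: floor z = 8 mm, 46 mm wide, centred on x = 0, from y = -138 to +112 mm, then flaring at the open +y end. The red flip stop crosses it at the -y end, hinged on the +x side.
- stop (a joint): Angle of the red flip stop, rad: 0 = folded up, leaning 0.17 past upright to the station's +x; 0.17 = upright; 1.74 = fully down, level across the channel, pointing to the station's -x. Its hinge axis is parallel to station y, at station x = +42, z = 29 mm. Friction holds it where it is left; about 1 N at the tip moves it.
- stop_tip (a point): Point on the flip stop's centre line, 76 mm from the hinge axis and 8 mm short of the free end, at station y = -103 mm. The stop is a bar 11 mm thick (13 mm at the tip) and 15 mm wide (along y). Its face towards the rack is at station y = -95.5 mm, so the rack touches it when the rack's centre is at station y = -21.5 mm.
- rack_mid (a point): Centre of the loose blue tube rack, half-way up its solid part, 148 mm long (its y), 40 mm wide (x), 50 mm high, 0.4 kg, flat long sides to grip, same either way round. On top, six teal caps 17.5 x 20.8 mm in a row at y = -55, -33, -11, 11, 33, 55 mm from here, 1 mm apart; their tops are 61 mm above the rack's underside when proud, 57 mm when home.
- cap_0 (a joint): How far the cap at rack y = -55 mm has been pressed down, m: 0 = standing 4 mm proud (it starts at 0 to 0.0014), 0.004 = fully home on its tube. Stiff push fit: about 7 N to move it, and it stays where it is left.
- cap_1 (a joint): How far the cap at rack y = -33 mm has been pressed down, m: 0 = standing 4 mm proud (it starts at 0 to 0.0014), 0.004 = fully home on its tube. Stiff push fit: about 7 N to move it, and it stays where it is left.
- cap_2 (a joint): How far the cap at rack y = -11 mm has been pressed down, m: 0 = standing 4 mm proud (it starts at 0 to 0.0014), 0.004 = fully home on its tube. Stiff push fit: about 7 N to move it, and it stays where it is left.
- cap_3 (a joint): How far the cap at rack y = 11 mm has been pressed down, m: 0 = standing 4 mm proud (it starts at 0 to 0.0014), 0.004 = fully home on its tube. Stiff push fit: about 7 N to move it, and it stays where it is left.
- cap_4 (a joint): How far the cap at rack y = 33 mm has been pressed down, m: 0 = standing 4 mm proud (it starts at 0 to 0.0014), 0.004 = fully home on its tube. Stiff push fit: about 7 N to move it, and it stays where it is left.
- cap_5 (a joint): How far the cap at rack y = 55 mm has been pressed down, m: 0 = standing 4 mm proud (it starts at 0 to 0.0014), 0.004 = fully home on its tube. Stiff push fit: about 7 N to move it, and it stays where it is left.
- roller_grip (a point): Middle of the upright dark handle of the loose hand roller (0.28 kg): handle 34 mm along the roller's x, 28 mm along y, 66 mm high, flat sided; 85 mm above the lowest point of the rubber wheel. The wheel (36 mm diameter, 26 mm wide) spins freely about x, so the tool rolls along its y. Under the handle a steel cross bar, 80 mm (x) by 26 mm (y), 8 mm thick.
- roller_seat (a point): Middle of the underside of the roller's steel cross bar, 44 mm above the lowest point of the wheel.
- roller_wheel (a joint): Angle the roller's wheel has turned about its axle, rad, either way; 0 at the start; it turns 1 rad for each 18 mm rolled.
- dock_seat (a point): Seat of the fixed grey dock: the point between its two cheek tops, 52 mm above the worktop. The cheeks, at dock x = 26 to 40 mm either side, carry the ends of the roller's cross bar, the wheel hanging between them; lips 9 mm high at dock y = +-18 mm keep it there. Docked: roller_seat at this point, roller's x along the dock's x, either way round.
- vial_0: Bystander: glass vial 22 x 22 x 47 mm in the white tray behind the station; origin under its centre.
- vial_1: Bystander: vial like vial_0, in the tray.
- vial_2: Bystander: vial like vial_0, in the tray.
- vial_3: Bystander: vial like vial_0, in the tray.
- vial_4: Bystander: vial 22 x 22 x 47 mm standing near one end of the rack; origin under its centre.
- vial_5: Bystander: vial 22 x 22 x 47 mm standing close behind the station (its +x side); origin under its centre.
- vial_used_0: Bystander: vial 22 x 22 x 47 mm standing at the back right; origin under its centre.
- swab_box: Bystander: white and blue swab carton 55 x 60 x 90 mm standing near the dock; origin under its centre.
- syringe_4: Bystander: capped syringe 24 x 164 x 12 mm lying just in front of the station (its -x side); origin under its centre.
- tape_1: Bystander: roll of brown tape 94 x 92 x 48 mm lying at the right; origin under its centre.

How it is judged:
By the outcome, as a careful person would: the job done as asked, in the order asked, and still so for the second after the job is handed in, with the robot touching nothing.
It also fails if it takes over 72 s, if anything falls off the work surface, if the arm or the gripper's body presses on something with over 40 N, if the wrist force passes 120 N, or if a joint passes its speed limit or range.

### The arm

A 7-joint arm with a two-finger parallel gripper is mounted at the origin on a cart in front of the work surface, level with it; the furniture and walls round the work are solid. World frame = base frame: x ahead of the robot, y to its left, z up, the work surface at z = 0. Lengths are in mm, angles in rad, forces in N, time in s.
With the tool pointing down it reaches from about 350 to 900 mm from the base axis. Payload 19.9 kg.
Tool frame: the origin (TCP) lies midway between the tips of the shut fingers; the grasp point (between the pads) lies 19 mm behind it (arm.tcp_to_grasp is the distance from the TCP to the grasp point, in mm); z points along the fingers, y is the line along which they close (so a half turn about z gives the same grasp; the last joint's range is limited). The gripper opens to 85 mm and grips with 20 to 120 N. Pads are 22 mm wide; open, the fingers measure 114 mm over their backs; the gripper's body (76 mm by 85 mm) begins 54 mm behind the grasp point. The pads swing forward as they close: fully open they stand 13 mm farther back than shut.
Start: joints at [1.194, 0.417, -0.01, 1.614, 0.005, 1.111, -0.053], TCP at [205.357, -590.279, 231.26] pointing down, gripper open.
Joint ranges: [-2.81, 2.81], [-0.39, 2.02], [-1.27, 1.25], [0.06, 2.57], [-1.19, 4.33], [0.19, 2], [-2.82, 2.82]. Speed limits (rad/s): [1.89, 1.89, 2.39, 2.39, 3.01, 3.01, 3.01].

### API

Orientations are given as a unit quaternion [x, y, z, w].
In Python, from plant import arm gives the robot as it stands. The module is installed in compiled form; this text tells all that it offers.
- The arm moves only by the tool jog_arm, never from a script. Its argument "rows" is one flat list of numbers, 7 for each row, row after row: the shift along the tool's x, y, z in cm, then the turn, a rotation vector about the tool's x, y, z in degrees, then the opening in per cent of the stroke, from 0 (shut) to 100 (fully open). In form: [x, y, z, ax, ay, az, grip, x, y, z, ax, ay, az, grip, ...]. A call has exactly 8 rows; each row shifts and turns the commanded pose from where the row before left it, along the tool's axes as they then stand; what a row does not reach is not made up. A row lasts 1/8 s, in which the tool goes at most 62.5 mm and 10.7 degrees, less where a joint would pass 70% of its speed; a pose out of reach is approached as far as the arm can. A call with a gripper value outside its range is refused whole. The fingers move at their own pace and stop on an object; "force" is the grip in N (left out, the last holds). Time passes only in rows, so rows that do not move let the fingers close, or fill a call up. It gives the time, the measured TCP pose, the force, the opening and the grip force at its end, in the units of the state.
- arm.get_state(): the state, without advancing time (a new reading comes with each control period).
- arm.camera(name): name is "side" or "top"; returns a dict with "color" (480x640x3 uint8, red, green, blue), "fx", "fy", "cx", "cy" (pixels), "k1" (the pictures are not rectified: a ray, as slopes to the right and down, at radius r is drawn at 1 + k1 r^2 times it, then the intrinsics apply), "R" (3x3) and "t" (3): a world point X has camera coordinates R X + t. Camera axes: x right, y down, z forward; pixel columns grow to the right and rows downward; lengths in mm; the calibration is good to about 2 mm. A picture is of the moment at which its call begins. There is no depth.
- arm.hand_in(): hands the job in; it is judged then, once.
The state is a dict: "time": time; "joints": joint angles; "joint_velocities": joint speeds; "tau": joint torques, N m; "position": TCP position; "ee_rot": TCP orientation; "force": force on the tool from outside, world axes, zero at the start; "torque": the same for the moment, N m; "grip_width": opening from 0.0 (shut) to 1.0 (fully open); "gripper_force": force on a finger pad.
Only numpy, scipy, OpenCV 4.12 (cv2) and the standard library are available. Lean on these libraries where they do the work, as an engineer would, in place of code of your own. Each camera call takes 0.05 s, during which the arm holds its last target. There are 200 camera calls.

## Working session

There is one attempt and no reset: what is moved stays moved. The work goes in short steps, Python scripts to look and compute and a tool call to move; the robot and the scene stay as the last step left them, time stands still between calls to the robot, and variables do not carry over. Pictures are saved under pics/ and viewed, at most 10 in all, crops included, and the job is handed in when it is done.

Besides the shell and the picture viewer there is one more tool, called as name(argument=value, ...), one argument or row to a line, values as JSON. jog_arm: Moves the arm, as the interface text tells. Its arguments: {"type":"object","properties":{"rows":{"type":"array"},"force":{"type":"number"}},"required":["rows"]}

```bash
mkdir -p pics
python3 - <<'E'
from plant import arm
import cv2
s=arm.get_state(); print({k:s[k] for k in('time','position','ee_rot','force','grip_width')}, arm.tcp_to_grasp)
for n in('top','side'):
    c=arm.camera(n); cv2.imwrite(f'pics/{n}0.png',c['color'][:,:,::-1])
    print(n,{k:c[k] for k in c if k!='color'})
E
```

```text
{'time': 0.0, 'position': array([ 205.23116962, -589.98448615,  230.650908  ]), 'ee_rot': array([ 9.86015737e-01,  1.66651109e-01, -1.57230172e-04, -5.91293052e-04]), 'force': array([-0.64226562, -0.33424234,  0.40444887]), 'grip_width': 1.0009163059405126} 18.700000000000003
top {'fx': 566.7771498968181, 'fy': 566.7771498968181, 'cx': 313.75617108276214, 'cy': 239.84875918533143, 'k1': 0.031982237537195625, 'R': array([[-0.21058834, -0.97756332,  0.00474385],
       [-0.84574652,  0.17975415, -0.50239552],
       [ 0.49027071, -0.10981074, -0.86462491]]), 't': array([ 126.11683588,  552.33657896, 1697.33097899])}
side {'fx': 446.19653829519376, 'fy': 446.19653829519376, 'cx': 320.32461277515023, 'cy': 236.03647823408036, 'k1': 0.005563719163187665, 'R': array([[-0.86238168, -0.50621072, -0.00696799],
       [-0.25229761,  0.44166606, -0.86097445],
       [ 0.43891202, -0.74073059, -0.50860047]]), 't': array([ 491.97165614,  230.46902329, 1289.63649716])}
```

View pics/top0.png

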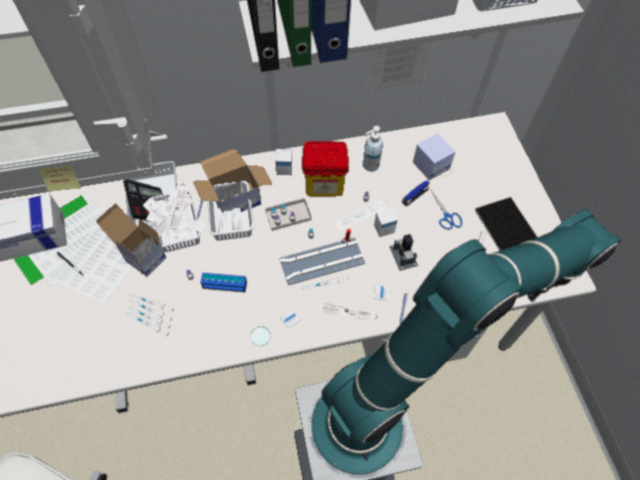

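View pics/side0.png

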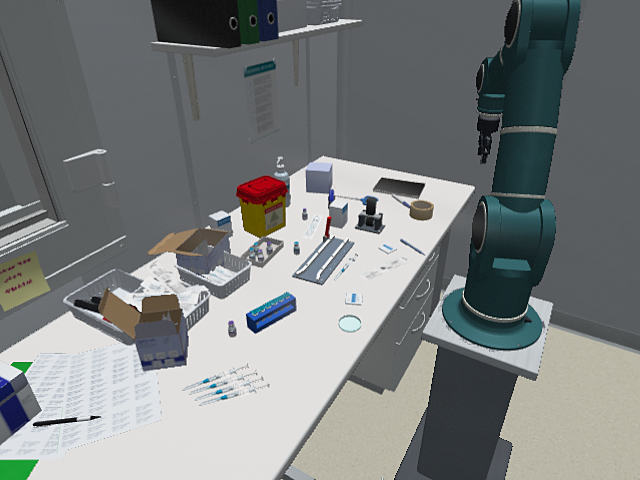

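The top view shows the rack at (223,282), the station at (323,262), the red stop at (348,236) and the roller in its dock at (404,250). The side view shows the rack at (271,312), the station at (323,260), the stop at (327,228) and the roller at (371,212). I'll zoom in on both.

```bash
cat > h.py <<'E'
import numpy as np, cv2
from plant import arm
from scipy.spatial.transform import Rotation as Ro
def K(c): return np.array([[c['fx'],0,c['cx']],[0,c['fy'],c['cy']],[0,0,1.]]), np.array([c['k1'],0,0,0.])
def ray(c,uv):
    k,d=K(c); p=cv2.undistortPoints(np.float64(uv).reshape(-1,1,2),k,d).reshape(-1,2)
    return -c['R'].T@c['t'], np.c_[p,np.ones(len(p))]@c['R']
def onz(c,uv,z):
    o,d=ray(c,uv); return o+d*((z-o[2])/d[:,2:3])
def proj(c,X):
    k,d=K(c); return cv2.projectPoints(np.float64(X).reshape(-1,1,3),c['R'],c['t'],k,d)[0].reshape(-1,2)
def tri(c1,u1,c2,u2):
    A=[];b=[]
    for c,u in((c1,u1),(c2,u2)):
        o,d=ray(c,u); d=d[0]/np.linalg.norm(d[0]); P=np.eye(3)-np.outer(d,d); A.append(P); b.append(P@o)
    x,r,_,_=np.linalg.lstsq(np.vstack(A),np.hstack(b),rcond=None); return x,np.sqrt(r)
E
python3 - <<'E'
import cv2,numpy as np
t=cv2.imread('pics/top0.png');s=cv2.imread('pics/side0.png')
def g(im,x0,y0,x1,y1,f):
    o=cv2.resize(im[y0:y1,x0:x1],None,fx=f,fy=f,interpolation=cv2.INTER_CUBIC)
    for x in range((x0//20+1)*20,x1,20): cv2.putText(o,str(x),((x-x0)*f,10),0,.35,(0,0,255),1);cv2.line(o,((x-x0)*f,12),((x-x0)*f,18),(0,0,255))
    for y in range((y0//20+1)*20,y1,20): cv2.putText(o,str(y),(0,(y-y0)*f),0,.35,(0,0,255),1)
    return o
cv2.imwrite('pics/tc.png',g(t,180,180,440,310,3)); cv2.imwrite('pics/sc.png',g(s,220,180,420,340,4)[:600])
from h import *
c={n:arm.camera(n) for n in('top','side')}
print(onz(c['top'],[(223,282),(323,262),(348,236),(404,250)],0).round())
for n in c:
    h=cv2.cvtColor(c[n]['color'],cv2.COLOR_RGB2HSV)
    for nm,lo,hi in(('blue',(100,150,40),(125,255,255)),('teal',(80,120,80),(99,255,255)),('red',(0,170,60),(6,255,255)),('white',(0,0,195),(179,40,255))):
        m=cv2.inRange(h,lo,hi); k,l,st,ce=cv2.connectedComponentsWithStats(m)
        for i in range(1,k):
            if 15<st[i,4]<4000 and (nm!='white') : print(n,nm,st[i],ce[i].round(1))
E
```

```text
[[ 553.  326.    0.]
 [ 557.  -24.    0.]
 [ 641. -134.    0.]
 [ 544. -313.    0.]]
top blue [312   0  36  61 720] [327.1  32.1]
top blue [406 182  22  18 110] [416.4 190.4]
top blue [ 30 197  12  28 260] [ 35.4 210.6]
top blue [444 214   8   6  23] [447. 216.]
top blue [ 32 226  13  10  61] [ 38.3 230.6]
top blue [ 39 236  16  12 106] [ 46.6 241.7]
top blue [201 277  45  14 386] [224.2 284.3]
top teal [ 541  210   78   60 1784] [578.4 239.3]
top teal [461 241  20  15 153] [470.2 247.2]
top teal [ 501  245   53   41 1038] [531.8 262.4]
top teal [ 449  251   74   63 1623] [486. 278.]
top teal [439 252  18  21 126] [446.9 263. ]
top teal [467 269   6  11  23] [469.4 273.7]
top teal [203 274  39   8 164] [222.3 277.6]
top teal [428 293  31  34 337] [443.3 309.8]
top teal [354 358  13  10  42] [360.  362.6]
top teal [332 370  48  64 699] [353.7 403. ]
top teal [313 403  46  56 284] [327.2 427.1]
top teal [390 402  17  11  36] [399.1 407.6]
top teal [313 423   7  11  27] [315.8 427.9]
top teal [315 431   8  12  25] [318.2 435.7]
top teal [371 444  13  12  35] [376.6 450.4]
top red [346 1
[... 567 characters left out ...]
412.8]
side teal [570   0  10   8  40] [574.6   3.3]
side teal [523   2  44   7 117] [544.8   5.1]
side teal [485  94  20   3  48] [494.7  94.9]
side teal [485 196  19  11  99] [492.4 200.4]
side teal [540 200  14  11  85] [546.4 204.3]
side teal [493 211  48  15 361] [519.1 219.2]
side teal [542 212  14  16 139] [548.7 219.9]
side teal [493 258  38  13 377] [510.9 264.1]
side teal [ 443  288   99   60 1505] [490.5 322.7]
side teal [251 293  40  21 165] [269.3 303.2]
side teal [203 378   6   5  19] [205.7 380.3]
side teal [210 384   6   4  16] [212.8 385.4]
side teal [216 390   6   4  17] [218.7 391.2]
side teal [220 395   7   4  19] [223.5 396.7]
side red [325 217   6  20  53] [327.3 225.9]
```

View pics/tc.png

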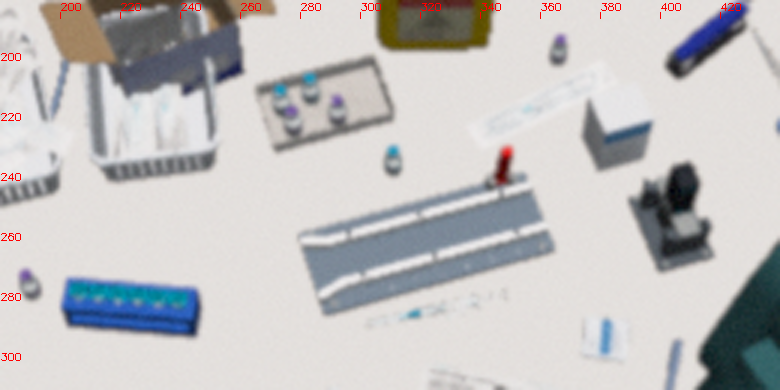

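View pics/sc.png

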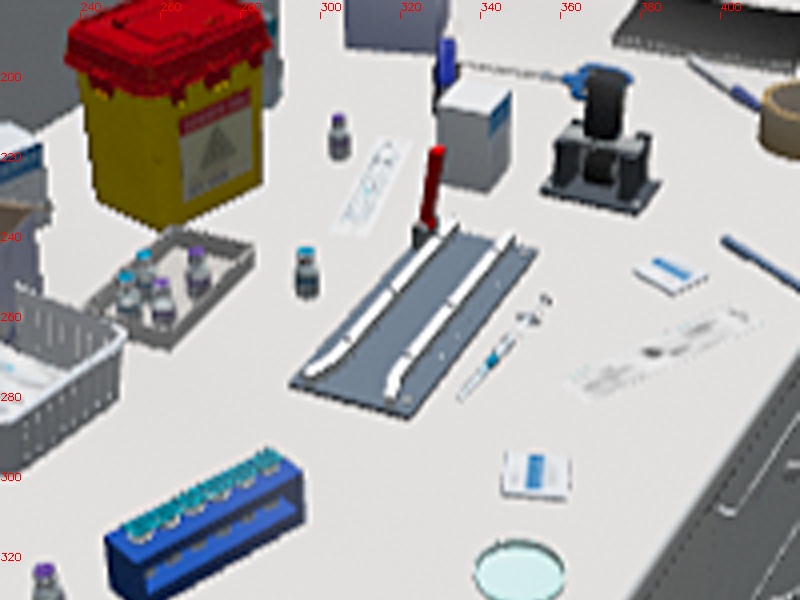

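The crops show:
- **Station plate corners (top view):** about (287,285), (364,263), (355,238) and (280,258).
- **Stop:** upright near (348,232).
- **Dock base (top view):** about (390,247), (401,270), (418,265) and (405,243).
- **Rack front bottom edge (top view):** (203,287) to (245,292).

Run:
```python
from h import *
np.set_printoptions(suppress=True,precision=1)
T=arm.camera('top');S=arm.camera('side')
f=lambda L:[(180+x/3,180+y/3) for x,y in L]
g=lambda L:[(220+x/4,180+y/4) for x,y in L]
def hull(c,lo,hi,box):
    h=cv2.cvtColor(c['color'],cv2.COLOR_RGB2HSV); m=cv2.inRange(h,lo,hi); x0,y0,x1,y1=box; mm=np.zeros_like(m); mm[y0:y1,x0:x1]=m[y0:y1,x0:x1]
    mm=cv2.morphologyEx(mm,cv2.MORPH_OPEN,np.ones((2,2)))
    return mm
print('station top z8\n',onz(T,f([(322,314),(553,250),(525,175),(300,235)]),8))
print('station side z8\n',onz(S,g([(410,417),(537,250),(290,383)]),8))
print('rack bottom top\n',onz(T,f([(68,320),(195,335)]),0)); print('rack top z50',onz(T,f([(66,280),(200,288),(197,308),(63,300)]),50))
print('rack side z50',onz(S,g([(107,540),(303,462),(270,450),(165,575)]),50), 'z0', onz(S,g([(303,522)]),0))
print('handle top',tri(T,f([(684,168)]),S,g([(607,70)])))
print('stop top',tri(T,f([(507,149)]),S,g([(437,148)])))
print('stop base',tri(T,f([(500,180)]),S,g([(427,228)])))
print('dock base T',onz(T,f([(630,200),(660,270),(713,255)]),4),'S',onz(S,g([(541,190),(638,213),(661,182)]),4))
print('cheeks',tri(T,f([(652,190)]),S,g([(568,135)])),tri(T,f([(700,228)]),S,g([(637,140)])))
# white wall centreline pixels fit and teal caps
for c,nm,b in((T,'T',(275,225,370,290)),(S,'S',(290,228,360,285))):
    h=cv2.cvtColor(c['color'],cv2.COLOR_RGB2HSV)
    dark=(h[:,:,1]>40)&(h[:,:,2]<190); 
    print(nm, h[(262,265) [nm=='S'],(323,330)[nm=='S']], h[300,330], 'red')
    m=hull(c,(0,150,50),(8,255,255),(322,210,335,245) if nm=='S' else (340,225,355,245)); ys,xs=np.nonzero(m); print(nm,'red',xs.min(),xs.max(),ys.min(),ys.max(),[ (y,xs[ys==y].mean()) for y in sorted(set(ys))][::4])
```

```text
station top z8
 [[ 493.2  114.3    8. ]
 [ 517.9 -161.6    8. ]
 [ 621.8 -154.7    8. ]
 [ 597.9  120.3    8. ]]
station side z8
 [[ 491.8  120.3    8. ]
 [ 518.7 -156.5    8. ]
 [ 599.7  129.1    8. ]]
rack bottom top
 [[549.6 395.7   0. ]
 [501.2 258.5   0. ]]
rack top z50 [[573.6 387.   50. ]
 [532.7 243.1  50. ]
 [509.  250.   50. ]
 [549.6 393.   50. ]]
rack side z50 [[573.1 393.5  50. ]
 [503.5 254.5  50. ]
 [532.2 254.7  50. ]
 [517.2 402.1  50. ]] z0 [[501.  261.5   0. ]]
handle top (array([ 525.2, -303.4,  127.9]), array([3.1]))
stop top (array([ 604.5, -122.5,  106.5]), array([0.1]))
stop base (array([ 614.2, -121.5,   21.2]), array([0.2]))
dock base T [[ 565.3 -267.9    4. ]
 [ 469.2 -276.     4. ]
 [ 475.2 -341.3    4. ]] S [[ 568.4 -264.4    4. ]
 [ 468.7 -270.2    4. ]
 [ 473.7 -336.7    4. ]]
cheeks (array([ 546.6, -280.3,   60.9]), array([4.4])) (array([ 493.1, -322.7,   50.1]), array([4.3]))
T [104  45 152] [ 13   8 228] red
T red 347 350 231 240 [(np.int64(231), np.float64(349.5)), (np.int64(236), np.float64(348.5)), (np.int64(240), np.float64(347.5))]
S [106  59 151] [ 20   3 226] red
S red 326 330 218 236 [(np.int64(218), np.float64(329.5)), (np.int64(222), np.float64(329.0)), (np.int64(226), np.float64(328.0)), (np.int64(230), np.float64(328.0)), (np.int64(234), np.float64(327.0))]
```

jog_arm(
  rows=[4.5,-2.2,0,0,0,0,0,4.5,-2.2,0,0,0,0,0,4.5,-2.2,0,0,0,0,0,4.5,-2.2,0,0,0,0,0,4.5,-2.2,0,0,0,0,0,4.5,-2.2,0,0,0,0,0,4.5,-2.2,0,0,0,0,0,4.5,-2.2,0,0,0,0,0],
  force=60,
)

```text
time: 1.3
position: [488.5, -304.5, 231.4]
ee_rot: [0.986, 0.167, 0.0, 0.0]
force: [0.2, -0.9, 0.3]
grip_width: -0.003
gripper_force: 0.0
```

jog_arm(
  rows=[4.5,-2.2,0,0,0,0,0,4.5,-2.2,0,0,0,0,0,4.5,-2.2,0,0,0,0,0,4.5,-2.2,0,0,0,0,0,4.5,-2.2,0,0,0,0,0,1.0,-0.7,0,0,0,0,0,0,0,0,0,0,7,0,0,0,0,0,0,7,0],
)

```text
time: 2.3
position: [670.8, -118.5, 231.1]
ee_rot: [0.999, 0.043, -0.0, 0.0]
force: [-0.9, -0.5, -0.0]
grip_width: 0.006
gripper_force: 0.0
```

jog_arm(
  rows=[0,-0.5,4.0,0,0,0,0,0,0,4.0,0,0,0,0,0,0,4.0,0,0,0,0,0,0,3.1,0,0,0,0,-2.2,0,0,0,0,0,0,-2.2,0,0,0,0,0,0,-2.0,0,0,0,0,0,0,-2.0,0,0,0,0,0,0],
)

```text
time: 3.3
position: [586.1, -121.3, 80.4]
ee_rot: [0.999, 0.045, 0.0, 0.0]
force: [1.6, -0.4, 0.0]
grip_width: 0.003
gripper_force: 0.3
```

jog_arm(
  rows=[-1.0,0,1.0,0,0,0,0,-0.8,0,1.0,0,0,0,0,-0.7,0,1.0,0,0,0,0,-0.5,0,0.8,0,0,0,0,0,0,0.4,0,0,0,0,0,0,0.3,0,0,0,0,0,0,0.2,0,0,0,0,0,0,0,0,0,0,0],
)

```text
time: 4.3
position: [557.4, -123.4, 34.6]
ee_rot: [0.999, 0.045, 0.0, 0.0]
force: [-10.8, 1.1, 28.6]
grip_width: 0.0
gripper_force: 14.1
```

jog_arm(
  rows=[0,0,-5,0,0,0,0,0,0,-5,0,0,0,0,0,0,-5,0,0,0,0,0,-4.5,0,0,0,0,100,0,0,0,0,0,-10,100,0,0,0,0,0,-10,100,0,0,0,0,0,-10,100,0,0,0,0,0,-10,100],
)

```text
time: 5.3
position: [553.3, -78.4, 183.4]
ee_rot: [0.922, 0.387, 0.0, 0.0]
force: [-0.9, 0.1, -0.0]
grip_width: 0.999
gripper_force: 0.0
```

Run:
```python
from h import *
np.set_printoptions(suppress=True,precision=1)
print(arm.get_state()['position'])
T=arm.camera('top');S=arm.camera('side')
def g(im,x0,y0,x1,y1,f):
    o=cv2.resize(im[y0:y1,x0:x1,::-1],None,fx=f,fy=f,interpolation=cv2.INTER_CUBIC)
    for x in range((x0//10+1)*10,x1,10): cv2.putText(o,str(x),((x-x0)*f,10),0,.3,(0,0,255),1);cv2.line(o,((x-x0)*f,12),((x-x0)*f,18),(0,0,255))
    for y in range((y0//10+1)*10,y1,10): cv2.putText(o,str(y),(0,(y-y0)*f),0,.3,(0,0,255),1)
    return o
a=g(T['color'],195,225,375,300,4); b=g(S['color'],240,220,370,340,5)
cv2.imwrite('pics/t1.png',a);cv2.imwrite('pics/s1.png',b)
# rack: blue+teal masks, hull
for c,b,n in((T,(195,268,252,300),'T'),(S,(240,285,302,345),'S')):
    h=cv2.cvtColor(c['color'],cv2.COLOR_RGB2HSV); m=np.zeros((480,640),np.uint8); x0,y0,x1,y1=b
    m[y0:y1,x0:x1]=cv2.inRange(h,(80,90,30),(128,255,255))[y0:y1,x0:x1]
    cs=max(cv2.findContours(m,0,1)[0],key=cv2.contourArea); hu=cv2.convexHull(cs); p=cv2.approxPolyDP(hu,1.5,True).reshape(-1,2)
    print(n,p.tolist()); print(np.c_[onz(c,p,50)[:,:2],onz(c,p,0)[:,:2]])
    t=np.zeros_like(m); t[y0:y1,x0:x1]=cv2.inRange(h,(80,120,80),(99,255,255))[y0:y1,x0:x1]; ys,xs=np.nonzero(t)
    w=onz(c,np.c_[xs,ys],60)[:,:2]; u,s,v=np.linalg.svd(w-w.mean(0)); print('caps',w.mean(0),v[0],np.degrees(np.arctan2(v[0][0],v[0][1])))
```

```text
[553.3 -78.4 183.4]
T [[202, 274], [244, 276], [244, 290], [203, 287], [201, 283]]
[[571.1 387.2 597.9 392.5]
 [534.5 251.7 560.3 252.9]
 [483.8 259.4 508.  260.8]
 [522.7 389.4 548.1 394.7]
 [538.6 394.2 564.5 399.7]]
caps [538.4 322.1] [0.3 1. ] 17.266771764888674
S [[294, 297], [293, 311], [256, 332], [248, 326], [246, 314], [286, 292]]
[[504.1 262.8 540.5 210.9]
 [472.4 316.1 506.8 267.4]
 [509.9 434.5 546.6 393.2]
 [542.4 426.8 581.2 385. ]
 [577.5 391.2 618.5 347.2]
 [537.4 254.9 575.8 202.5]]
caps [541.5 330.3] [0.3 1. ] 17.996391519952674
```

View pics/t1.png

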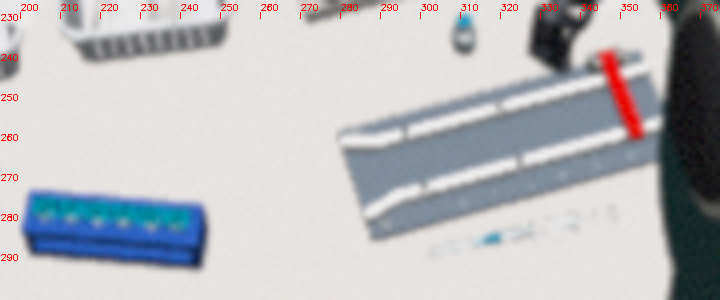

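View pics/s1.png

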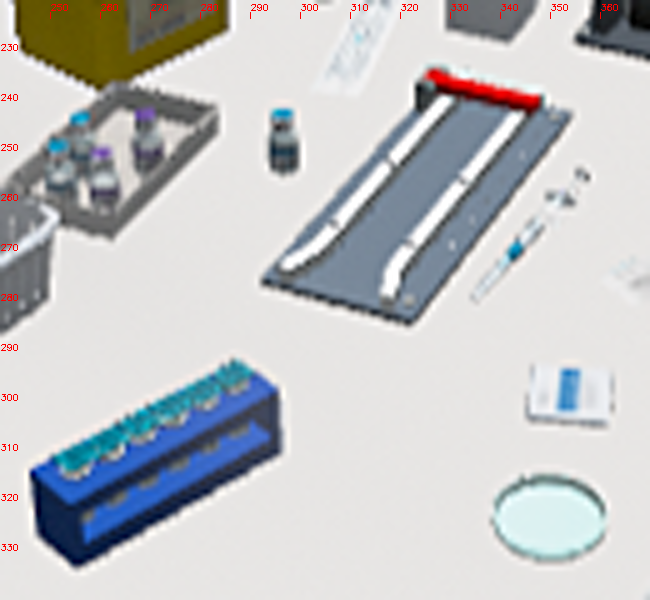

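Rack is near (543,324) at about -17° yaw, and the red stop is down across the channel. Next I'll fit the wall edges for the channel line.

```bash
cat > st.py <<'E'
from h import *
np.set_printoptions(suppress=True,precision=2)
def edges(c,n):
    g=cv2.cvtColor(c['color'],cv2.COLOR_RGB2GRAY).astype(float); out=[[],[]]
    if n=='T': rng=[((u,v0,v0+14),w) for w,(a,b,f) in enumerate([((304),(340),lambda u:258.5-(u-300)*.27-7),((304),(342),lambda u:271.8-(u-301.2)*.275-7)]) for u in range(a,b) for v0 in [int(f(u))]]
    else: rng=[((v,u0,u0+18),w) for w,f in enumerate([lambda v:328-(v-240)*.83-9,lambda v:343-(v-244)*.80-9]) for v in range(247,264) for u0 in [int(f(v))]]
    for (k,a,b),w in rng:
        l=g[a:b,k] if n=='T' else g[k,a:b]
        i=int(l[3:-3].argmax())+3
        base=np.median(l[:i-1]) if i>2 else l[0]
        if base>185: base=150.
        pk=l.max(); mid=(base+pk)/2
        for j in range(i,0,-1):
            if l[j-1]<mid<=l[j]:
                e=a+j-1+(mid-l[j-1])/(l[j]-l[j-1]); out[w].append((k,e) if n=='T' else (e,k)); break
    return out
def axis(T,S):
    for c,n in((T,'T'),(S,'S')):
        for w,x in zip(edges(c,n),(33,-23)):
            P=onz(c,np.array(w),22)[:,:2]; vx,vy,x0,y0=cv2.fitLine(P.astype(np.float32),cv2.DIST_HUBER,0,.01,.01).ravel()
            if vy<0: vx,vy=-vx,-vy
            xs=x0+vx/vy*(0-y0)   # world x at world y=0
            r=np.median(abs((P[:,0]-x0)*vy-(P[:,1]-y0)*vx))
            print(n,x,'yaw',np.degrees(np.arctan2(-vx,vy)),'x at y=0 of edge',xs,'-> channel centre',xs-x/vy,'resid',r,len(P))
if __name__=='__main__': axis(arm.camera('top'),arm.camera('side'))
E
python3 st.py; python3 -c "
from h import *
for n in('top','side'):
    c=arm.camera(n); print(-c['R'].T@c['t'])
T=arm.camera('top');S=arm.camera('side')
p=lambda a:[(195+x/4,225+y/4) for x,y in a]
q=lambda a:[(240+x/5,220+y/5) for x,y in a]
print('stop ends z34 T',onz(T,p([(607,56),(636,133)]),32),'S',onz(S,q([(432,78),(540,103)]),32))
print('flare end corner plate z8 +y edge T',onz(T,p([(338,131),(373,240)]),8),'S',onz(S,q([(263,281),(411,323)]),8))
"
```

```text
T 33 yaw 5.784614 x at y=0 of edge 592.8584 -> channel centre 559.6895 resid 0.5185559793472871 36
T -23 yaw 5.3081126 x at y=0 of edge 537.5993 -> channel centre 560.69836 resid 0.19104292384916355 38
S 33 yaw 5.249469 x at y=0 of edge 594.18616 -> channel centre 561.0472 resid 0.1849667052266918 17
S -23 yaw 5.3477483 x at y=0 of edge 538.3585 -> channel centre 561.45905 resid 0.2324959029080036 17
[-338.45618544  210.38756792 1744.4477885 ]
[ -83.62283698 1102.52417776  857.7657224 ]
stop ends z34 T [[ 611.91934611 -120.72270913   32.        ]
 [ 532.48839046 -126.7634496    32.        ]] S [[ 611.35379888 -113.80842206   32.        ]
 [ 526.87498743 -121.5387666    32.        ]]
flare end corner plate z8 +y edge T [[600.54441518 121.55443072   8.        ]
 [491.31636601 111.52961707   8.        ]] S [[598.01107115 131.07498917   8.        ]
 [491.74126274 122.31665896   8.        ]]
```

jog_arm(
  rows=[3.0,-3.3,0,0,0,0,100,3.0,-3.3,0,0,0,0,100,3.0,-3.3,0,0,0,0,100,3.0,-3.3,0,0,0,0,100,3.0,-3.3,0,0,0,0,100,3.0,-3.3,0,0,0,0,100,3.0,-3.3,0,0,0,0,100,0,0,0,0,0,-10,100],
)

```text
time: 6.7
position: [536.0, 237.4, 183.4]
ee_rot: [0.885, 0.466, 0.0, -0.001]
force: [-0.3, -0.8, 0.0]
grip_width: 0.997
gripper_force: 0.0
```

jog_arm(
  rows=[3.8,-2.2,0,0,0,0,100,3.8,-2.2,0,0,0,0,100,0,0,0,0,0,-8.6,100,0,0,0,0,0,-8.6,100,0,0,4.1,0,0,0,100,0,0,4.1,0,0,0,100,0,0,4.1,0,0,0,100,0,0,4.0,0,0,0,100],
)

```text
time: 7.7
position: [544.4, 320.7, 18.9]
ee_rot: [0.807, 0.59, -0.0, 0.0]
force: [1.2, 0.4, 0.0]
grip_width: 0.997
gripper_force: 0.0
```

jog_arm(
  rows=[0,0,0,0,0,0,30,0,0,0,0,0,0,30,0,0,0,0,0,0,30,0,0,0,0,0,0,30,0,0,0,0,0,0,30,0,0,0,0,0,0,30,0,0,0,0,0,0,30,0,0,0,0,0,0,30],
)

```text
time: 8.7
position: [545.0, 321.7, 22.5]
ee_rot: [0.807, 0.59, 0.001, -0.0]
force: [-3.0, 0.3, 6.4]
grip_width: 0.459
gripper_force: 62.0
```

jog_arm(
  rows=[0,0,-4,0,0,0,30,0,0,-4,0,0,0,30,-5.1,1.9,0,0,0,0,30,-5.1,1.9,0,0,0,0,30,-5.1,1.9,0,0,0,0,30,-5.1,1.9,0,0,0,0,30,-5.1,1.9,0,0,0,0,30,-5.1,1.9,0,0,0,0,30],
  force=80,
)

```text
time: 9.7
position: [560.8, -7.3, 101.7]
ee_rot: [0.807, 0.59, 0.001, 0.001]
force: [1.9, -0.3, -4.4]
grip_width: 0.452
gripper_force: 84.0
```

jog_arm(
  rows=[0,0,0,0,0,-7.7,30,0,0,0,0,0,-7.7,30,0,0,0,0,0,-7.7,30,0,0,2,0,0,0,30,0,0,2,0,0,0,30,0,0,0,0,0,0,30,0,0,0,0,0,0,30,0,0,0,0,0,0,30],
)

```text
time: 10.7
position: [560.8, -5.3, 60.7]
ee_rot: [0.673, 0.74, 0.0, 0.0]
force: [0.7, -0.1, -4.6]
grip_width: 0.449
gripper_force: 83.7
```

```bash
cat > rel.py <<'E'
from h import *
s=arm.get_state(); p=s['position']; m=Ro.from_quat(s['ee_rot']).as_matrix()
a=np.radians(5.35); o=np.array([562.4,-18,0]); R=np.array([[np.cos(a),-np.sin(a),0],[np.sin(a),np.cos(a),0],[0,0,1]])
print('t',s['time'],'station xyz',(R.T@(p-o)).round(1),'phi',np.degrees(np.arctan2(m[1,0],m[0,0])).round(2),'tool z',(m[:,2]).round(3),'F station',(R.T@s['force']).round(1),'grip',s['grip_width'])
E
python3 rel.py
python3 - <<'E'
from h import *
T=arm.camera('top');S=arm.camera('side')
f=lambda c,x0,y0,x1,y1,k:cv2.resize(c['color'][y0:y1,x0:x1,::-1],None,fx=k,fy=k,interpolation=cv2.INTER_CUBIC)
a=f(T,270,210,370,300,4);b=f(S,270,215,370,305,4); cv2.imwrite('pics/p2.png',np.hstack([a,b]))
E
```

```text
t 10.7 station xyz [-0.4 12.8 60.7] phi 95.47 tool z [ 0.001  0.    -1.   ] F station [ 0.7 -0.1 -4.6] grip 0.4494858533142093
```

View pics/p2.png

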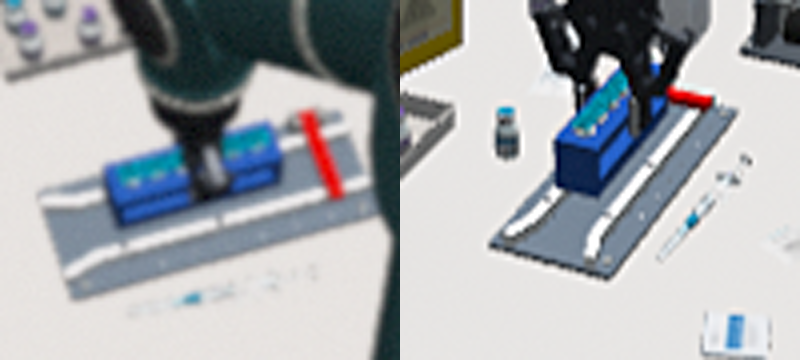

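Rack held level and parallel just above the channel, clear of the stop (right end). Lowering.

jog_arm(
  rows=[0,0,0.8,0,0,0,30,0,0,0.7,0,0,0,30,0,0,0.5,0,0,0,30,0,0,0.4,0,0,0,30,0,0,0.3,0,0,0,30,0,0,0.2,0,0,0,30,0,0,0,0,0,0,30,0,0,0,0,0,0,30],
)

```text
time: 11.8
position: [560.5, -5.4, 31.4]
ee_rot: [0.672, 0.74, 0.0, 0.0]
force: [0.8, -0.5, -3.5]
grip_width: 0.451
gripper_force: 83.8
```

```bash
python3 rel.py
```

```text
t 11.8 station xyz [-0.7 12.7 31.4] phi 95.48 tool z [ 0.  0. -1.] F station [ 0.8 -0.6 -3.5] grip 0.4508189011483859
```

jog_arm(
  rows=[0,0.05,0.1,0,0,0,30,-0.8,0,0,0,0,0,30,-0.8,0,0,0,0,0,30,-0.6,0,0,0,0,0,30,-0.4,0,0,0,0,0,30,-0.3,0,0,0,0,0,30,-0.2,0,0,0,0,0,30,0,0,0,0,0,0,30],
)

```text
time: 12.8
position: [564.4, -36.3, 30.6]
ee_rot: [0.673, 0.74, 0.0, 0.0]
force: [-0.1, 4.7, 5.1]
grip_width: 0.455
gripper_force: 84.9
```

```bash
python3 rel.py
```

```text
t 12.8 station xyz [  0.2 -18.4  30.6] phi 95.48 tool z [ 0.001  0.    -1.   ] F station [0.4 4.7 5.1] grip 0.45472098174834324
```

jog_arm(
  rows=[-0.2,0,0,0,0,0,30,-0.1,0,0,0,0,0,30,-0.1,0,0,0,0,0,30,0,0,0,0,0,0,30,0,0,0,0,0,0,30,0,0,0,0,0,0,30,0,0,0,0,0,0,30,0,0,0,0,0,0,30],
)

```text
time: 13.8
position: [564.7, -39.9, 30.6]
ee_rot: [0.672, 0.74, 0.0, 0.0]
force: [-0.9, 4.9, 6.1]
grip_width: 0.452
gripper_force: 85.0
```

```bash
python3 rel.py
```

```text
t 13.8 station xyz [  0.3 -22.   30.6] phi 95.5 tool z [ 0.001  0.001 -1.   ] F station [-0.4  5.   6.1] grip 0.45154749738000405
```

jog_arm(
  rows=[-0.2,0,0,0,0,0,30,-0.1,0,0,0,0,0,30,-0.1,0,0,0,0,0,30,0,0,0,0,0,0,30,0,0,0,0,0,0,30,0,0,0,0,0,0,30,0,0,0,0,0,0,30,0,0,0,0,0,0,30],
)

```text
time: 14.8
position: [564.9, -41.9, 30.6]
ee_rot: [0.672, 0.741, 0.001, -0.001]
force: [-2.6, 16.0, 6.3]
grip_width: 0.455
gripper_force: 85.3
```

```bash
python3 rel.py
```

```text
t 14.8 station xyz [  0.2 -24.   30.6] phi 95.57 tool z [ 0.001  0.003 -1.   ] F station [-1.1 16.1  6.3] grip 0.45501073578523643
```

jog_arm(
  rows=[0.1,0,0,0,0,0,100,0,0,0,0,0,0,100,0,0,0,0,0,0,100,0,0,0,0,0,0,100,0,0,-2,0,0,0,100,0,0,-5,0,0,0,100,0,0,-5,0,0,0,100,0,0,-4,0,0,0,100],
)

```text
time: 15.8
position: [564.8, -42.9, 193.7]
ee_rot: [0.672, 0.74, 0.001, 0.001]
force: [-1.1, 0.6, 0.7]
grip_width: 1.0
gripper_force: 0.0
```

jog_arm(
  rows=[-5.1,-1.4,0,0,0,0,100,-5.1,-1.4,0,0,0,0,100,-5.1,-1.4,0,0,0,0,100,-5.1,-1.4,0,0,0,0,100,-5.1,-1.2,0,0,0,0,100,0,0,0,0,0,10,100,0,0,0,0,0,10,100,0,0,0,0,0,10,100],
)

```text
time: 16.8
position: [521.3, -303.3, 191.7]
ee_rot: [0.843, 0.539, 0.0, 0.0]
force: [-0.3, 0.3, -0.3]
grip_width: 1.001
gripper_force: 0.0
```

jog_arm(
  rows=[0,0,0,0,0,10,100,0,0,0,0,0,10,100,0,0,0,0,0,10,100,0,0,0,0,0,10,100,0,0,0,0,0,10,100,0,0,0,0,0,10,100,0,0,0,0,0,1,100,0,0,0,0,0,0,100],
)

```text
time: 17.8
position: [521.4, -303.3, 191.0]
ee_rot: [0.999, 0.041, 0.0, 0.0]
force: [-0.3, -0.4, -0.1]
grip_width: 1.001
gripper_force: 0.0
```

```bash
python3 rel.py
python3 - <<'E'
from h import *
np.set_printoptions(suppress=True,precision=1)
T=arm.camera('top');S=arm.camera('side')
print(arm.get_state()['position'])
f=lambda c,x0,y0,x1,y1,k:cv2.resize(c['color'][y0:y1,x0:x1,::-1],None,fx=k,fy=k,interpolation=cv2.INTER_CUBIC)
a=f(T,310,205,430,295,3);b=f(S,295,160,415,250,3); cv2.imwrite('pics/p3.png',np.hstack([a,b]))
E
```

```text
t 17.8 station xyz [ -67.4 -280.3  191. ] phi 4.71 tool z [ 0.001  0.    -1.   ] F station [-0.4 -0.4 -0.1] grip 1.0007094771654603
[ 521.3 -303.5  190.6]
```

View pics/p3.png

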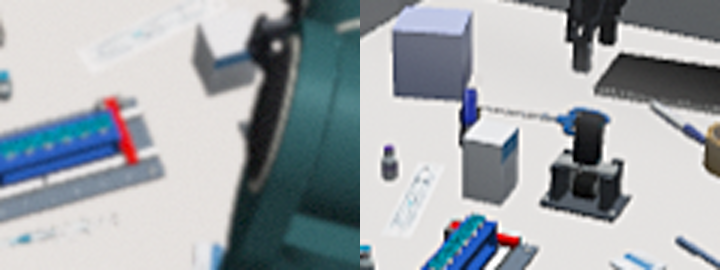

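Side view: gripper above the roller handle; rack seated against the stop. Descend and grip.

jog_arm(
  rows=[0,0,4.0,0,0,0,100,0,0,4.0,0,0,0,100,0,0,2.5,0,0,0,100,0,0,1.2,0,0,0,100,0,0,0,0,0,0,100,0,0,0,0,0,0,15,0,0,0,0,0,0,15,0,0,0,0,0,0,15],
  force=100,
)

```text
time: 18.9
position: [521.5, -303.6, 73.8]
ee_rot: [0.999, 0.039, 0.0, 0.0]
force: [-0.7, -0.3, -0.1]
grip_width: 0.376
gripper_force: 0.0
```

jog_arm(
  rows=[0,0,0,0,0,0,15,0,0,0,0,0,0,15,0,0,0,0,0,0,15,0,0,0,0,0,0,15,0,0,0,0,0,0,15,0,0,0,0,0,0,15,0,0,0,0,0,0,15,0,0,0,0,0,0,15],
)

```text
time: 19.9
position: [521.5, -303.6, 73.9]
ee_rot: [0.999, 0.039, 0.0, 0.0]
force: [-1.2, 1.4, 6.5]
grip_width: 0.316
gripper_force: 97.7
```

```bash
python3 rel.py
```

```text
t 19.9 station xyz [ -67.4 -280.5   73.9] phi 4.48 tool z [ 0.001 -0.    -1.   ] F station [-1.   1.5  6.5] grip 0.31552161379707827
```

jog_arm(
  rows=[0,0,-2,0,0,0,15,0,0,-4,0,0,0,15,0,0,-3,0,0,0,15,1.2,-6.0,0,0,0,0,15,1.2,-6.0,0,0,0,0,15,1.2,-6.0,0,0,0,0,15,1.2,-6.0,0,0,0,0,15,1.2,-6.0,0,0,0,0,15],
  force=110,
)

```text
time: 20.9
position: [557.7, 2.1, 164.7]
ee_rot: [0.999, 0.039, 0.001, 0.0]
force: [1.4, 0.6, -1.9]
grip_width: 0.315
gripper_force: 108.8
```

jog_arm(
  rows=[0.2,-2.3,0,0,0,0,15,0,0,0,0,0,-0.9,15,0,0,0.8,0,0,0,15,0,0,0.4,0,0,0,15,0,0,0,0,0,0,15,0,0,0,0,0,0,15,0,0,0,0,0,0,15,0,0,0,0,0,0,15],
)

```text
time: 21.9
position: [557.9, 23.3, 151.4]
ee_rot: [0.999, 0.047, 0.0, -0.0]
force: [-0.3, 0.4, -2.5]
grip_width: 0.312
gripper_force: 108.6
```

```bash
python3 rel.py
python3 - <<'E'
from h import *
T=arm.camera('top');S=arm.camera('side')
f=lambda c,x0,y0,x1,y1,k:cv2.resize(c['color'][y0:y1,x0:x1,::-1],None,fx=k,fy=k,interpolation=cv2.INTER_CUBIC)
a=f(T,280,195,360,295,5);b=f(S,275,180,355,280,5); cv2.imwrite('pics/p4.png',np.hstack([a,b]))
E
```

```text
t 21.9 station xyz [ -0.6  41.6 151.4] phi 5.38 tool z [ 0.  0. -1.] F station [-0.2  0.4 -2.5] grip 0.3124660304171165
```

View pics/p4.png

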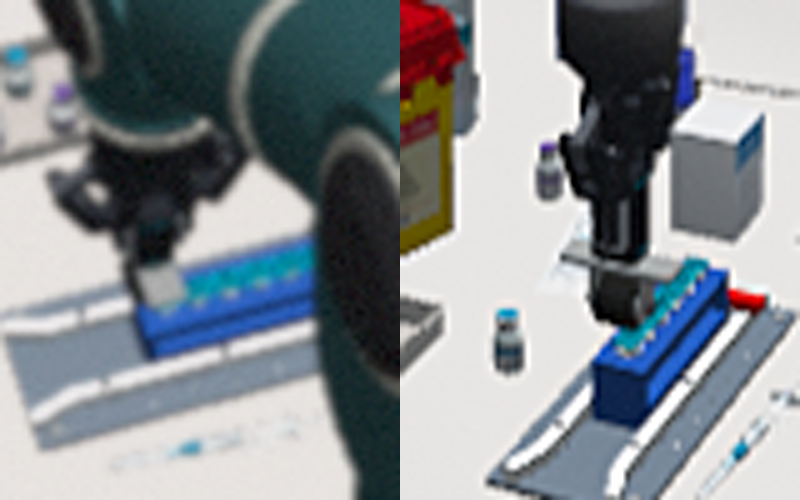

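Roller hangs over the cap_5 end; the bar in the side view spans roughly (308,230)–(338,234) px. Check its lateral offset.

Run:
```python
from h import *
S=arm.camera('side')
print(onz(S,[(308,229.6),(338,233.6),(323,231.6)],133).round(1))
g=S['color'][226:238,300:346].astype(int); print(g.sum(2)//3)
```

```text
[[597.9  31.2 133. ]
 [500.2   5.4 133. ]
 [548.6  18.2 133. ]]
[[230 229 230 229 229 230 229 231 240 235 223 229 252 106   0  22  30  16
   35  87  65   8  10   0  73 207 240 233 232 203 195 183 155 126 110 111
   93  95  99 102 104 103 103 152 222 238]
 [230 229 229 230 230 229 229 235 242 210 216 209 213 112   0  20  33   7
   33  87  63   7  14   4  73 206 240 231 232 236 238 240 227 209 198 194
  154 157 129 108  87  94 132 224 239 231]
 [229 228 230 229 230 230 232 240 226 171 166 178 177  86  24  47  24  22
   38  85  63   7   4   5  81 207 239 232 230 231 230 233 235 237 239 239
  226 228 209 197 178 159 205 239 233 231]
 [230 229 229 229 229 231 238 233 184 171 175 179 175  61  28  53  42  54
   68  87  47   8  18  30  98 239 239 232 231 230 230 232 233 234 233 233
  234 235 237 239 238 227 237 232 230 229]
 [229 230 230 229 230 234 240 171 162 172 180 184 181  81   0  19  33  54
   64  60  11   9  18  32 107 240 226 230 226 234 235 233 218 232 232 239
  234 232 231 232 231 231 231 230 230 230]
 [229 230 230 230 231 238 235  77  94 119 141 156 168 128  86  27  27   0
    0  
[... 556 characters left out ...]
5  43  55
   69  89 109 129 138 150 154 169 175 180 179 168 113  76  99 107 136 144
   89  96 100 115 136 243 232 230 230 229]
 [229 230 229 231 236 225 235 234 221 225 234 236 204  58  77  41  30  33
   33  42  43  52  60  75  86 107 124 138 145 124  73  92  90 122 105 138
  104 107 107  77 103 250 234 231 230 229]
 [230 229 229 236 237 235 238 238 231 230 237 245 208  56  69  28  32  32
   35  31  29  31  43  71  63  65  79  89  80  77  92  88 107 148  77 107
  109 112 103  37 108 255 241 235 232 231]
 [229 229 234 237 237 239 240 237 232 235 241 249 208  55  51  27  32  32
   33  32  36  31  39  83  78  81 106  97  81  92 103 106 149 191 102 107
  110 111  67  19  98 224 212 218 233 241]]
```

Run:
```python
from h import *
S=arm.camera('side'); s=arm.get_state(); m=Ro.from_quat(s['ee_rot']).as_matrix(); p=s['position']
for dx in (-4,0,4): print(dx,[proj(S,p+m[:,0]*(dx+sx)+m[:,1]*-13+m[:,2]*66-np.r_[0,0,130]*0+np.r_[0,0,z])[0].round(1) for sx in(40,-40) for z in(44,52)])
```

```text
-4 [array([308.1, 232.1]), array([308., 230.]), array([330.5, 237.3]), array([330.5, 235.1])]
0 [array([307. , 231.9]), array([306.9, 229.7]), array([329.4, 237. ]), array([329.4, 234.9])]
4 [array([305.9, 231.6]), array([305.8, 229.5]), array([328.2, 236.8]), array([328.2, 234.6])]
```

jog_arm(
  rows=[0,0,0.8,0,0,0,15,0,0,0.5,0,0,0,15,0,0,0.3,0,0,0,15,0,0,0.2,0,0,0,15,0,0,0.2,0,0,0,15,0,0,0.1,0,0,0,15,0,0,0.1,0,0,0,15,0,0,0,0,0,0,15],
)

```text
time: 23.1
position: [558.2, 23.7, 130.3]
ee_rot: [0.999, 0.047, 0.0, -0.0]
force: [-6.7, 0.5, 17.2]
grip_width: 0.315
gripper_force: 111.7
```

```bash
python3 rel.py
```

```text
t 23.1 station xyz [ -0.3  41.9 130.3] phi 5.39 tool z [ 0.001  0.    -1.   ] F station [-6.6  1.1 17.2] grip 0.3151851774728769
```

jog_arm(
  rows=[0,0,0.05,0,0,0,15,0,0.5,0,0,0,0,15,0,0.7,0,0,0,0,15,0,0.7,0,0,0,0,15,0,0.7,0,0,0,0,15,0,0.7,0,0,0,0,15,0,0.7,0,0,0,0,15,0,0.5,0,0,0,0,15],
)

```text
time: 24.1
position: [562.7, -21.4, 130.3]
ee_rot: [0.999, 0.047, 0.001, 0.0]
force: [-7.4, 0.9, 24.5]
grip_width: 0.309
gripper_force: 112.4
```

```bash
python3 rel.py
```

```text
t 24.1 station xyz [ -0.   -3.4 130.3] phi 5.39 tool z [ 0.002 -0.    -1.   ] F station [-7.3  1.6 24.5] grip 0.3093945350585855
```

jog_arm(
  rows=[0,0.6,0,0,0,0,15,0,0.7,0,0,0,0,15,0,0.7,0,0,0,0,15,0,0.7,0,0,0,0,15,0,0.7,0,0,0,0,15,0,0.7,0,0,0,0,15,0,0.7,0,0,0,0,15,0,0.7,0,0,0,0,15],
)

```text
time: 25.1
position: [568.1, -76.4, 130.4]
ee_rot: [0.999, 0.047, 0.001, 0.0]
force: [-7.0, 2.6, 24.8]
grip_width: 0.318
gripper_force: 112.3
```

```bash
python3 rel.py
```

```text
t 25.1 station xyz [  0.2 -58.6 130.4] phi 5.39 tool z [ 0.002 -0.    -1.   ] F station [-6.7  3.2 24.8] grip 0.3175121342583559
```

jog_arm(
  rows=[0,0.7,0,0,0,0,15,0,0.7,0,0,0,0,15,0,0.6,0,0,0,0,15,0,0.5,0,0,0,0,15,0,0.3,0,0,0,0,15,0,0,0,0,0,0,15,0,0,0,0,0,0,15,0,0,0,0,0,0,15],
)

```text
time: 26.1
position: [570.8, -104.6, 130.4]
ee_rot: [0.999, 0.047, 0.001, 0.001]
force: [-5.6, -0.1, 21.6]
grip_width: 0.314
gripper_force: 112.1
```

```bash
python3 rel.py
```

```text
t 26.1 station xyz [  0.3 -87.  130.4] phi 5.36 tool z [ 0.002 -0.001 -1.   ] F station [-5.6  0.5 21.6] grip 0.3137921373561115
```

jog_arm(
  rows=[0,0,-1.5,0,0,0,15,0,0,-2.0,0,0,0,15,-1.7,4.8,0,0,0,0,15,-1.7,4.8,0,0,0,0,15,-1.7,4.8,0,0,0,0,15,-1.7,4.9,0,0,0,0,15,0,0,0,0,0,0.9,15,0,0,0,0,0,0,15],
)

```text
time: 27.1
position: [520.4, -302.1, 163.9]
ee_rot: [0.999, 0.039, 0.0, -0.0]
force: [0.2, 0.1, -2.6]
grip_width: 0.315
gripper_force: 109.4
```

```bash
python3 rel.py
python3 - <<'E'
from h import *
s=arm.get_state();print(s['position']); m=Ro.from_quat(s['ee_rot']).as_matrix(); print('tool shift to dock xy',(m.T@(np.r_[521.5,-303.6,73.9]-s['position'])).round(1))
T=arm.camera('top');S=arm.camera('side')
f=lambda c,x0,y0,x1,y1,k:cv2.resize(c['color'][y0:y1,x0:x1,::-1],None,fx=k,fy=k,interpolation=cv2.INTER_CUBIC)
a=f(T,275,205,375,305,4);b=f(S,295,160,395,260,4); cv2.imwrite('pics/p5.png',np.hstack([a,b]))
E
```

```text
t 27.1 station xyz [ -68.3 -278.9  163.9] phi 4.49 tool z [ 0.     0.001 -1.   ] F station [ 0.2  0.1 -2.6] grip 0.31548892639504333
[ 520.41463631 -302.08115312  163.85801928]
tool shift to dock xy [ 0.9  1.6 90. ]
```

View pics/p5.png

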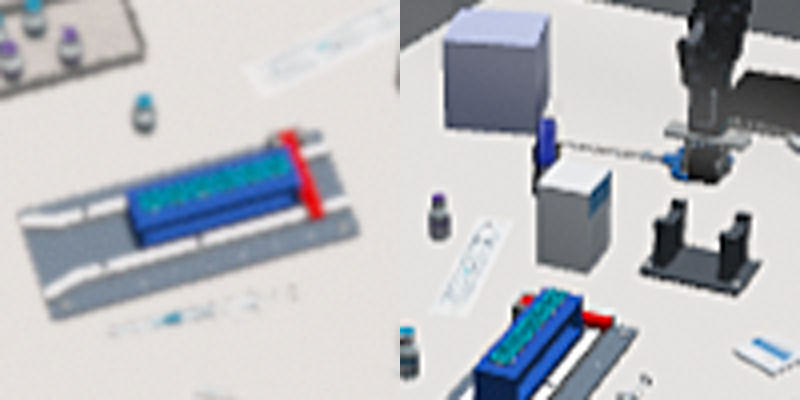

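The rack is seated flat against the stop with its caps lowered, and the roller is above its empty dock. Lowering it now.

jog_arm(
  rows=[0.1,0.15,0,0,0,0,15,0,0,3.0,0,0,0,15,0,0,2.5,0,0,0,15,0,0,1.5,0,0,0,15,0,0,0.8,0,0,0,15,0,0,0.5,0,0,0,15,0,0,0.3,0,0,0,15,0,0,0,0,0,0,15],
)

```text
time: 28.2
position: [521.5, -304.1, 78.0]
ee_rot: [0.999, 0.039, 0.0, 0.0]
force: [0.4, -0.6, -3.2]
grip_width: 0.312
gripper_force: 109.3
```

```bash
python3 rel.py
```

```text
t 28.2 station xyz [ -67.4 -281.    78. ] phi 4.48 tool z [ 0. -0. -1.] F station [ 0.3 -0.7 -3.2] grip 0.3116073785291986
```

Between the lips, no contact yet; 4 mm to go.

jog_arm(
  rows=[0,-0.05,0.2,0,0,0,15,0,0,0.1,0,0,0,15,0,0,0.1,0,0,0,15,0,0,0,0,0,0,15,0,0,0,0,0,0,15,0,0,0,0,0,0,15,0,0,0,0,0,0,15,0,0,0,0,0,0,15],
)

```text
time: 29.2
position: [521.4, -303.5, 74.0]
ee_rot: [0.999, 0.039, 0.0, 0.0]
force: [-3.3, 2.2, 5.2]
grip_width: 0.315
gripper_force: 109.8
```

```bash
python3 rel.py
```

```text
t 29.2 station xyz [ -67.5 -280.5   74. ] phi 4.48 tool z [ 0. -0. -1.] F station [-3.   2.5  5.2] grip 0.31464336409687
```

Seated. Release and lift away.

jog_arm(
  rows=[0,0,0,0,0,0,100,0,0,0,0,0,0,100,0,0,0,0,0,0,100,0,0,0,0,0,0,100,0,0,0,0,0,0,100,0,0,-3,0,0,0,100,0,0,-5,0,0,0,100,0,0,-5,0,0,0,100],
)

```text
time: 30.2
position: [521.1, -303.4, 205.1]
ee_rot: [0.999, 0.039, -0.0, -0.0]
force: [0.2, -0.1, 1.0]
grip_width: 1.005
gripper_force: 0.0
```

jog_arm(
  rows=[-4,4,-1,0,0,0,100,-4,4,0,0,0,0,100,-4,4,0,0,0,0,100,-4,4,0,0,0,0,100,0,0,0,0,0,0,100,0,0,0,0,0,0,100,0,0,0,0,0,0,100,0,0,0,0,0,0,100],
)

```text
time: 31.2
position: [375.1, -474.8, 213.8]
ee_rot: [0.999, 0.04, 0.0, -0.0]
force: [-0.1, 0.2, 0.3]
grip_width: 0.997
gripper_force: 0.0
```

```bash
python3 rel.py
python3 - <<'E'
from h import *
np.set_printoptions(suppress=True,precision=1)
T=arm.camera('top');S=arm.camera('side')
t0=cv2.imread('pics/side0.png')[:,:,::-1].astype(int)
d=abs(S['color'].astype(int)-t0).max(2); print('dock region diff side: mean',d[192:236,353:388].mean(),'max',d[192:236,353:388].max())
t0=cv2.imread('pics/top0.png')[:,:,::-1].astype(int); d=abs(T['color'].astype(int)-t0).max(2); print('top',d[234:272,390:420].mean())
# gap rack-stop: blue rack right end & red
for c,n in((T,'T'),(S,'S')):
    h=cv2.cvtColor(c['color'],cv2.COLOR_RGB2HSV)
    x0,y0,x1,y1=(275,205,375,305) if n=='T' else (295,215,365,275)
    r=cv2.inRange(h,(0,150,50),(8,255,255))[y0:y1,x0:x1]; b=cv2.inRange(h,(78,110,40),(128,255,255))[y0:y1,x0:x1]
    B=cv2.distanceTransform(255-b,cv2.DIST_L2,5); print(n,'min px red-blue',B[r>0].min())
    ys,xs=np.nonzero(cv2.inRange(h,(80,120,80),(99,255,255))[y0:y1,x0:x1]); print('caps at z64',onz(c,np.c_[xs+x0,ys+y0],64)[:,:2].mean(0))
E
```

```text
t 31.2 station xyz [-229.1 -437.4  213.8] phi 4.57 tool z [ 0.  0. -1.] F station [-0.1  0.2  0.3] grip 0.9972398956952313
dock region diff side: mean 2.4344155844155844 max 53
top 9.534210526315789
T min px red-blue 3.0
caps at z64 [575.1 -35.1]
S min px red-blue 1.0
caps at z64 [562.1 -25.5]
```

Run:
```python
from h import *
a=np.radians(5.35)
for n in('top','side'):
    c=arm.camera(n); 
    for xs,z in((-20.5,34),(-20.5,28)):
        print(n,xs,z)
        for ys in range(-76,-116,-2):
            w=[562.4+xs*np.cos(a)-ys*np.sin(a),-18+xs*np.sin(a)+ys*np.cos(a),z]; u=proj(c,w)[0]
            print(ys,cv2.getRectSubPix(c['color'],(1,1),tuple(map(float,u)))[0,0].tolist(),end=' ')
        print()
```

```text
top -20.5 34
-76 [41, 88, 173] -78 [40, 86, 172] -80 [39, 86, 172] -82 [40, 88, 173] -84 [39, 84, 165] -86 [36, 77, 150] -88 [33, 67, 129] -90 [29, 55, 106] -92 [47, 49, 90] -94 [73, 42, 75] -96 [113, 32, 60] -98 [153, 23, 45] -100 [182, 11, 28] -102 [206, 6, 16] -104 [219, 12, 15] -106 [224, 23, 25] -108 [223, 41, 44] -110 [209, 66, 73] -112 [187, 94, 105] -114 [162, 111, 125] 
top -20.5 28
-76 [53, 89, 158] -78 [50, 86, 155] -80 [45, 80, 150] -82 [45, 80, 148] -84 [47, 81, 147] -86 [50, 81, 144] -88 [50, 79, 136] -90 [49, 71, 121] -92 [51, 63, 105] -94 [63, 59, 89] -96 [93, 52, 77] -98 [128, 43, 63] -100 [163, 28, 44] -102 [193, 14, 25] -104 [212, 11, 12] -106 [223, 14, 8] -108 [225, 23, 23] -110 [218, 43, 46] -112 [203, 70, 77] -114 [181, 96, 106] 
side -20.5 34
-76 [15, 61, 135] -78 [18, 50, 104] -80 [23, 42, 82] -82 [27, 37, 70] -84 [30, 35, 68] -86 [40, 34, 62] -88 [53, 25, 47] -90 [71, 12, 27] -92 [112, 5, 12] -94 [156, 0, 0] -96 [188, 0, 0] -98 [211, 2, 2] -100 [220, 12, 11] -102 [224, 27, 25] -104 [227, 49, 44] -106 [228, 86, 82] -108 [228, 128, 125] -110 [227, 165, 163] -112 [227, 197, 196] -114 [227, 214, 213] 
side -20.5 28
-76 [16, 56, 128] -78 [25, 64, 132] -80 [33, 63, 115] -82 [37, 57, 95] -84 [37, 49, 72] -86 [47, 56, 76] -88 [63, 67, 85] -90 [76, 71, 86] -92 [85, 69, 78] -94 [93, 57, 61] -96 [93, 31, 33] -98 [99, 12, 13] -100 [113, 1, 2] -102 [141, 0, 0] -104 [168, 0, 0] -106 [192, 0, 0] -108 [215, 0, 0] -110 [220, 21, 20] -112 [224, 49, 48] -114 [228, 83, 81]
```

Run:
```python
from h import *
a=np.radians(5.35)
def prof(c,xs,z,r):
    out=[]
    for ys in r:
        w=[562.4+xs*np.cos(a)-ys*np.sin(a),-18+xs*np.sin(a)+ys*np.cos(a),z]; out.append(cv2.getRectSubPix(c['color'],(1,1),tuple(map(float,proj(c,w)[0])))[0,0].tolist())
    return out
for n in('top','side'):
    c=arm.camera(n)
    for nm,xs,z,r in(('rack +y top',-16,58,range(40,66,2)),('rack -y top',-16,58,range(-84,-106,-2)),('stop free part',-33,34.5,range(-86,-122,-2)),('plate +y',0,8,range(126,152,2))):
        print(n,nm,list(zip(r,prof(c,xs,z,r))))
```

```text
top rack +y top [(40, [43, 94, 185]), (42, [42, 93, 183]), (44, [41, 92, 180]), (46, [39, 88, 175]), (48, [36, 81, 164]), (50, [33, 71, 139]), (52, [30, 59, 108]), (54, [46, 64, 100]), (56, [65, 76, 99]), (58, [88, 100, 118]), (60, [106, 120, 134]), (62, [116, 130, 145]), (64, [121, 134, 150])]
top rack -y top [(-84, [40, 91, 180]), (-86, [41, 91, 179]), (-88, [42, 90, 180]), (-90, [44, 88, 181]), (-92, [69, 86, 174]), (-94, [103, 82, 164]), (-96, [148, 68, 135]), (-98, [190, 53, 105]), (-100, [211, 43, 75]), (-102, [220, 44, 60]), (-104, [210, 64, 74])]
top stop free part [(-86, [213, 211, 215]), (-88, [212, 210, 213]), (-90, [213, 209, 212]), (-92, [206, 198, 201]), (-94, [196, 178, 180]), (-96, [183, 141, 142]), (-98, [185, 101, 101]), (-100, [201, 62, 61]), (-102, [215, 38, 36]), (-104, [227, 23, 19]), (-106, [228, 35, 33]), (-108, [227, 54, 54]), (-110, [219, 96, 97]), (-112, [211, 135, 138]), (-114, [210, 173, 176]), (-116, [210, 198, 200]), (-118, [214, 210, 213]), (-120, [217, 216, 219])]
top plate +y [(126, [124, 138, 153]), (128, [123, 137, 151]), (130, [122, 136, 149]), (1
[... 845 characters left out ...]
(-88, [82, 0, 0]), (-90, [107, 0, 0]), (-92, [133, 0, 0]), (-94, [162, 0, 0]), (-96, [184, 0, 0]), (-98, [202, 0, 0]), (-100, [219, 0, 0]), (-102, [233, 6, 6]), (-104, [234, 65, 64]), (-106, [236, 120, 120]), (-108, [238, 174, 174]), (-110, [240, 218, 220]), (-112, [238, 225, 226]), (-114, [237, 232, 233]), (-116, [236, 239, 239]), (-118, [235, 242, 242]), (-120, [233, 237, 236])]
side plate +y [(126, [116, 132, 148]), (128, [117, 133, 149]), (130, [119, 134, 151]), (132, [121, 136, 153]), (134, [121, 136, 153]), (136, [113, 127, 143]), (138, [104, 117, 132]), (140, [91, 103, 117]), (142, [74, 83, 93]), (144, [57, 64, 70]), (146, [56, 60, 63]), (148, [114, 115, 116]), (150, [169, 167, 166])]
```

```bash
python3 -c "
from plant import arm
print(arm.hand_in())"
```

```text
the job is handed in; nothing more can be done
None
```

I finished the sequence and handed the job in at about 31 s: stop down, rack against it, all six caps rolled at roughly 20–27 N, and roller back in its dock. I judged the caps home from the wheel's steady height and force, because the cameras can't resolve 4 mm. The hand-in returned no verdict.

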